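# Shake the cinnamon stick out of its slotted box

## Task

For the coffee pot we need the cinnamon stick that is shut inside the long wooden box, which stands slot side down on its dark board. Pick the box up, carry it level to the wide clay bowl and shake or rock it there until the stick lines up with the slot and drops into the bowl; the stick must not land on the white shelf. Then stand the box wholly on its board again, slot side down as it was, and leave the bowl where it is.

Things in the scene. Friction and masses are not known exactly. Their poses are not given: they have to be found in the camera images.
- box_mid (a point): Centre, half-way up, of the long closed wooden box with a clear window on top: 88 mm long (x), 60 wide (y), 50 high, 160 g; z up. It stands upside down: in its 5 mm underside a 20 mm wide slot runs along x through the middle, 80 mm long, with a 16 mm ledge inside on either hand; walls 4 mm. Grasp it here from above across the 60 mm width. The square taller box is a bystander.
- stick_mid (a point): Centre of the brown eight-sided cinnamon stick, 60 mm long (x), 12 mm thick, 12 g. It starts inside the box on a ledge, along the slot. It stays put while the box moves smoothly within 15 degrees of level; it tumbles over and drops out when the box is rocked 35 to 40 degrees to either side about the box's x, or shaken sharply along the box's y; repeats may be needed.
- bowl: The wide terracotta bowl, loose, 0.55 kg: rim 152 mm across, inner floor about 104 mm across, 45 mm high, floor 8 mm thick. Origin at the centre of its underside, z up. The narrow clay cup is a bystander.
- board: Fixed dark wooden board lying on the white shelf, 150 mm (its x) by 124 mm (its y), 12 mm thick. Origin at the centre of its underside, z up. The box stands on it at the start. Jars and other bystanders around and between are up to 80 mm high.
Not all that is in view belongs to the job. What is shaped like the part that bears box_mid but green, purple or turquoise is not meant.

How it is judged:
On the way, in this order (a step that is already met when the one before it is completed fails the run):
1. the box is lifted clear of its board with the stick still inside (z of box_mid in the frame of board above 0.06 m and distance between stick_mid and box_mid below 0.04 m), for 0.1 s.
2. the stick has dropped out of the held box into the bowl (z of stick_mid in the frame of bowl below 0.04 m and horizontal distance between stick_mid and bowl below 0.06 m and height (world z) of box_mid above 0.06 m and horizontal distance between box_mid and bowl below 0.15 m), for 0.1 s.
At the end, for the whole second after the job is handed in: Stick in the wide bowl (within 60 mm of its axis, less than 40 mm above its underside); bowl upright within 10 deg, moved under 30 mm; box slot side down on its board, level within 10 deg, its centre within 45 mm along and 35 mm across of the board's centre (z of stick_mid in the frame of bowl below 0.04 m and horizontal distance between stick_mid and bowl below 0.06 m and distance of bowl from where it was at the start of the episode below 0.03 m and angle between each of bowl, box_mid's own z axis and vertical below 0.17 rad and x of box_mid in the frame of board between -0.045 and 0.045 m and y of box_mid in the frame of board between -0.035 and 0.035 m and z of box_mid in the frame of board between 0.032 and 0.042 m); the robot touches nothing.
It fails at once if the stick falls onto the white shelf (height (world z) of stick_mid below 0.0095 m).
It also fails if it takes over 54 s, if anything falls off the work surface, if the arm or the gripper's body presses on something with over 40 N, if the wrist force passes 120 N, or if a joint passes its speed limit or range.

## Robot

A 7-joint arm with a two-finger parallel gripper is mounted at the origin on the work surface. World frame = base frame: x ahead of the robot, y to its left, z up, the work surface at z = 0. Lengths are in m, angles in rad, forces in N, time in s.
With the tool pointing down it reaches from about 0.425 to 0.875 m from the base axis. Payload 4.7 kg.
Tool frame: the origin (TCP) lies at the centre of the arm's flange, where the gripper is bolted on; the fingertips stand 182 mm ahead of it and the grasp point (between the pads) lies 164 mm ahead of it; z points along the fingers, y is the direction in which the jaws open and shut (so a half turn about z gives the same grasp; the last joint's range is limited). The gripper opens to 87 mm and grips with 3 to 60 N. Pads are 19 mm wide; open, the fingers measure 117 mm over their backs; the gripper's body (75 mm by 190 mm) begins 51 mm behind the grasp point.
Start: joints at [1.217, 0.321, -0.07, 1.45, 0.023, 1.371, -0.057], TCP at [0.234, -0.607, 0.405] pointing down, gripper open.
Joint ranges: [-2.86, 2.86], [-0.3, 2.09], [-1.38, 1.24], [0.06, 2.45], [-1.56, 4.7], [0.09, 2.05], [-2.69, 2.69]. Speed limits (rad/s): [2.57, 2.57, 3.14, 3.14, 3.14, 3.14, 3.14].

## Interface

Orientations are given as a rotation vector (axis times angle).
In Python, from bench import get_state, get_image, close_job, spot_in, masks_of gives the robot as it stands.
- The arm moves only by the tool arm_command, never from a script. Its argument "motion" is a list that holds one entry, the list of rows, each a list of 5 numbers: the closure, from -1 (fully open) to 1 (shut), so that 0 is half open, then the shift along the tool's x, y, z in m, then the turn about the tool's z in rad. A call has 1 to 12 rows; each row is the pose to reach, as a shift and turn from the pose commanded when the call began, along the tool's axes at that moment; what a row does not reach only later rows make up. A row lasts 1/8 s, in which the tool goes at most 62.5 mm and 10.7 degrees, less where a joint would pass 70% of its speed; a pose out of reach is approached as far as the arm can. A call with a gripper value outside its range is refused whole. The fingers move at their own pace and stop on an object; "grip_force" is the grip in N (left out, the last holds). Time passes only in rows, so rows that repeat a pose let the fingers close. It gives the time, the measured TCP pose, the force and the opening at its end, in the units of the state.
- get_state(): the state, without advancing time (a new reading comes with each control period).
- get_image(name): name is "scene" or "top"; returns a dict with "img" (420x560x3 uint8, red, green, blue), "vertical_fov" (degrees; the focal length in pixels is half the picture's height over the tangent of half this angle, whatever the lens; pixels are square), "cx", "cy" (the principal point, pixels), "rvec" (rotation vector, rad) and "tvec" (3), from world to camera coordinates, as OpenCV has them. Camera axes: x right, y down, z forward; pixel columns grow to the right and rows downward; lengths in m; the calibration is good to about 2 mm. A picture is of the moment at which its call begins. There is no depth.
- close_job(): hands the job in, once; it reports no verdict.
Trained networks look in a picture, given as the dict that the camera call returned (one of the last four; its "shot" number tells which), for a name from the list of things; names that differ only in an ending like _2 or _b are one class to them, and where a whole thing is asked for, a point or a joint stands for the part that bears it (a point fixed in the world has none). Each returns a list of dicts, best first, with "score" (0 to 1); they miss things now and then, are a little off and sometimes report something else, mostly with a low value. They report only what shows in the picture. A call takes as long as a camera call. They do not tell look-alikes from the thing itself.
- spot_in(picture, label): "box" ([left, top, right, bottom] in pixels, round what is visible of it).
- masks_of(picture, label): "region" (420x560 bool, what is visible of it) and "box" ([left, top, right, bottom] in pixels, round what is visible of it).
The state is a dict: "time": time; "joint_positions": joint angles; "qd": joint speeds; "joint_torque": joint torques, N m; "position": TCP position; "tool_rot": TCP orientation; "ft_force": force on the tool from outside, world axes, zero at the start; "torque": the same for the moment, N m; "grip_width": opening from 0.0 (shut) to 1.0 (fully open).
Only numpy, scipy, OpenCV 4.12 (cv2) and the standard library are available. Lean on these libraries where they do the work, as an engineer would, in place of code of your own. Each camera call takes 0.05 s, during which the arm holds its last target. There are 200 camera calls.

## Working session

There is one attempt and no reset: what is moved stays moved. The work goes in short steps, Python scripts to look and compute and a tool call to move; the robot and the scene stay as the last step left them, time stands still between calls to the robot, and variables do not carry over. Pictures are saved under pics/ and viewed, on a budget of 10 in all, crops included, one or two more only if the job needs it, and the job is handed in when it is done.

Besides the shell and the picture viewer there is one more tool, called after "Call:" by a JSON object that holds its "api" and its "payload". arm_command: Moves the arm, as the interface text tells. Its arguments: {"type":"object","properties":{"motion":{"type":"array"},"grip_force":{"type":"number"}},"required":["motion"]}

```bash
mkdir -p pics; cat > h.py <<'E'
import numpy as np, cv2
from bench import *
def cam(p):
    f=p["img"].shape[0]/2/np.tan(np.radians(p["vertical_fov"])/2)
    K=np.array([[f,0,p["cx"]],[0,f,p["cy"]],[0,0,1]])
    R=cv2.Rodrigues(np.array(p["rvec"],float))[0]
    return K,R,np.array(p["tvec"],float)
def unproj(p,uv,z):
    K,R,t=cam(p); uv=np.atleast_2d(np.array(uv,float))
    d=(np.linalg.inv(K)@np.c_[uv,np.ones(len(uv))].T).T@R
    c=-R.T@t
    return c+d*((z-c[2])/d[:,2])[:,None]
def proj(p,X):
    K,R,t=cam(p); return cv2.projectPoints(np.atleast_2d(np.array(X,float)),np.array(p["rvec"],float),t,K,None)[0][:,0]
def save(img,n): cv2.imwrite("pics/"+n,cv2.cvtColor(img,cv2.COLOR_RGB2BGR))
E
python3 - <<'E'
from h import *
s=get_state();print(s)
for c in("top","scene"):
    p=get_image(c); save(p["img"],c+"0.png"); K,R,t=cam(p); print(c,K[0,0],p["cx"],p["cy"],-R.T@t,R[2])
    for l in("box_mid","stick_mid","bowl","board"):
        print(l,[(np.round(d["box"]).tolist(),round(d["score"],2)) for d in spot_in(p,l)])
E
```

```text
{'time': 0.0, 'joint_positions': array([ 1.21709011,  0.32176651, -0.07011905,  1.45171371,  0.02259834,
        1.370794  , -0.05690379]), 'qd': array([ 0.00012102, -0.00140977, -0.00019291, -0.00071204, -0.00022014,
        0.00079699, -0.00013668]), 'joint_torque': array([-6.43280032e-05, -4.91282129e+01, -4.04140949e-01, -3.12525022e+01,
       -6.39184099e-02,  4.36723139e-02,  2.02231736e-04]), 'position': array([ 0.23362708, -0.6063203 ,  0.40367871]), 'tool_rot': array([-3.08678738e+00, -5.74252764e-01,  6.80106821e-04]), 'ft_force': array([ 0.87039213,  0.30367854, -0.23705465]), 'torque': array([ 0.01338269,  0.04102943, -0.01564916]), 'grip_width': 0.9994868655128893}
top 503.39396975928327 285.1907549688765 213.79133457010118 [ 0.4353865  -0.10115339  1.11859589] [ 0.124802    0.03555809 -0.99154429]
box_mid [([319.0, 287.0, 371.0, 335.0], 0.97), ([426.0, 196.0, 477.0, 231.0], 0.87), ([336.0, 195.0, 383.0, 243.0], 0.7), ([357.0, 106.0, 401.0, 138.0], 0.69)]
stick_mid [([336.0, 194.0, 382.0, 245.0], 0.21)]
bowl [([109.0, 177.0, 179.0, 245.0], 0.8)]
board []
scene 386.34796513417575 267.94186150300294 209.6408348756271 [1.08243205 0.13784849 0.72932578] [-0.59052751 -0.25966629 -0.76410122]
box_mid [([124.0, 243.0, 177.0, 291.0], 0.88), ([246.0, 141.0, 286.0, 176.0], 0.85), ([125.0, 163.0, 171.0, 198.0], 0.68), ([202.0, 176.0, 230.0, 219.0], 0.57)]
stick_mid []
bowl [([377.0, 243.0, 456.0, 312.0], 0.68)]
board [([190.0, 179.0, 244.0, 232.0], 0.73)]
```

View pics/top0.png

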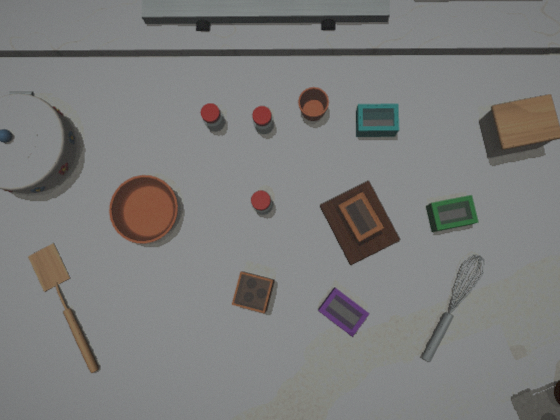

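View pics/scene0.png

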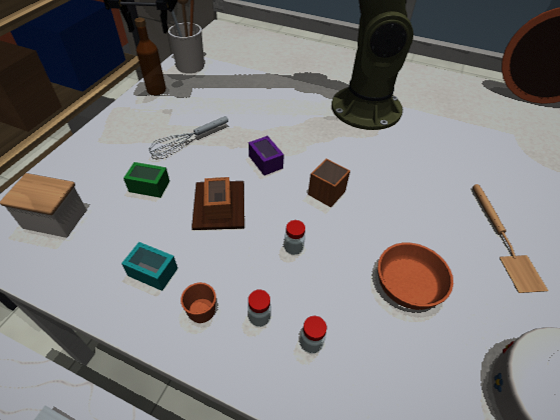

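The view shows the wooden long box on its dark board at top (360,217) / scene (217,195). Look-alikes in the top view are green (452,213), purple (344,312), turquoise (377,120) and the square taller box (254,292). The wide bowl is at (144,209) and the narrow cup at (313,103). I choose the wooden box on the board and check it in a crop.

```bash
python3 - <<'E'
from h import *
p=get_image("top"); q=get_image("scene")
a=cv2.resize(p["img"][170:275,305:415],None,fx=4,fy=4,interpolation=3); b=cv2.resize(q["img"][165:240,180:260],None,fx=4.5,fy=4.5,interpolation=3)
h=max(a.shape[0],b.shape[0]); c=np.zeros((h,a.shape[1]+b.shape[1],3),np.uint8); c[:a.shape[0],:a.shape[1]]=a; c[:b.shape[0],a.shape[1]:]=b
save(c[:, :800],"crop.png")
# board outline: everything dark/brown vs. white in window
def rect(m,z,pp):
    cs=max(cv2.findContours(m.astype(np.uint8),0,2)[0],key=cv2.contourArea)[:,0]
    w=unproj(pp,cs,z)[:,:2]*1000
    return cs,cv2.minAreaRect(w.astype(np.float32))
hsv=cv2.cvtColor(p["img"],cv2.COLOR_RGB2HSV)
m=np.zeros((420,560),bool); win=np.s_[172:272,312:408]
m[win]=(hsv[win][...,1]>70)
print("board",rect(m,0.012,p)[1])
for d in masks_of(p,"box_mid"): print(d["box"],d["score"],rect(d["region"],0.062,p)[1],rect(d["region"],0.05,p)[1])
m=np.zeros((420,560),bool); win=np.s_[165:255,100:190]; m[win]=hsv[win][...,1]>90
print("bowl",rect(m,0.045,p)[1], cv2.minEnclosingCircle((unproj(p,rect(m,.045,p)[0],.045)[:,:2]*1000).astype(np.float32)))
for n,uv,z in(("jar",(262,200),.06),("jar2",(262,116),.06),("sq",(254,288),.08),("cup",(313,100),.06),("pot",(5,136),.1)): print(n,unproj(p,uv,z))
for d in masks_of(q,"box_mid"): print("scene",d["box"],d["score"])
E
```

```text
board ((556.6815795898438, -224.66929626464844), (146.40756225585938, 120.90208435058594), 27.14317512512207)
[425.8, 196.1, 477.3, 231.9] 0.84 ((572.1968383789062, -412.3486633300781), (62.312923431396484, 102.73495483398438), 11.150346755981445) ((573.7506103515625, -415.8829345703125), (63.02063751220703, 103.9017333984375), 11.150373458862305)
[336.4, 193.3, 384.7, 242.1] 0.82 ((563.5413818359375, -220.16058349609375), (91.71627044677734, 67.24531555175781), 28.543638229370117) ((564.9968872070312, -221.51211547851562), (92.75798034667969, 68.00904083251953), 28.54362678527832)
[320.5, 287.0, 367.3, 337.0] 0.6 ((367.9417724609375, -184.19688415527344), (91.01091766357422, 59.62834930419922), 54.005916595458984) ((367.17578125, -185.14004516601562), (92.0445327758789, 60.30554962158203), 54.00590515136719)
[356.5, 102.4, 398.2, 139.6] 0.56 ((773.3811645507812, -259.16357421875), (90.29889678955078, 75.84336853027344), 89.57856750488281) ((777.219970703125, -260.9581298828125), (91.3244400024414, 76.7047119140625), 89.57856750488281)
bowl ((580.8165893554688, 246.15512084960938), (147.67393493652344, 147.4383087158203), 2.1360983848571777) ((580.3934936523438, 246.79995727539062), 74.99666595458984)
jar [[ 0.59797006 -0.01342576  0.06      ]]
jar2 [[ 0.78297256 -0.01047434  0.06      ]]
sq [[ 0.41262818 -0.00157643  0.08      ]]
cup [[ 0.81885942 -0.1212746   0.06      ]]
pot [[0.72660666 0.5323473  0.1       ]]
scene [201.4, 176.2, 229.8, 219.2] 0.94
scene [123.6, 162.5, 171.8, 198.7] 0.73
scene [246.8, 140.1, 287.9, 177.7] 0.6
scene [121.8, 241.4, 178.8, 288.4] 0.58
```

View pics/crop.png

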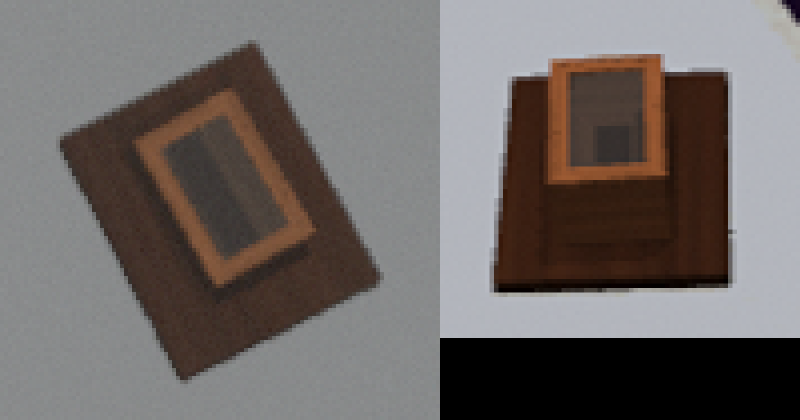

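The crop confirms it: natural-wood long box with a window, standing on the dark board, with top rim corners at top-image px (363,192), (339,205), (360,242), (384,228). Next I refine the pose with a top-rim fit from both cameras.

```bash
cat >> h.py <<'E'
def rim(p,win,z=.062):
    w=win; hsv=cv2.cvtColor(p["img"],cv2.COLOR_RGB2HSV)[w]
    m=((hsv[...,2]>np.percentile(hsv[...,2][hsv[...,1]>90],60))&(hsv[...,1]>90)).astype(np.uint8)
    m=cv2.morphologyEx(m,cv2.MORPH_CLOSE,np.ones((3,3)))
    c=max(cv2.findContours(m,0,2)[0],key=cv2.contourArea)[:,0]+[w[1].start,w[0].start]
    return c,cv2.minAreaRect((unproj(p,c,z)[:,:2]*1000).astype(np.float32))
def tool(s):
    return np.array(s["position"]),cv2.Rodrigues(np.array(s["tool_rot"]))[0]
E
python3 - <<'E'
from h import *
p=get_image("top"); q=get_image("scene")
print(rim(p,np.s_[185:250,330:390])[1]); print(rim(q,np.s_[170:212,195:235])[1])
pc=[[363.2,192.5],[339,205],[359.5,242],[383.7,228]]; print(unproj(p,pc,.062)[:,:2],unproj(p,pc,.062).mean(0))
b=np.array([[552,72],[662,54],[667,183],[547,184]],float); b=[[180+(548-440)/4.5,165+58/4.5],[180+(663-440)/4.5,165+54/4.5],[180+(667-440)/4.5,165+181/4.5],[180+(547-440)/4.5,165+184/4.5]]
print(unproj(q,b,.062)[:,:2],unproj(q,b,.062).mean(0))
bb=[[180+(513-440)/4.5,165+75/4.5],[180+(730-440)/4.5,165+73/4.5],[180+(731-440)/4.5,165+280/4.5],[180+(496-440)/4.5,165+285/4.5]]
print("board scene",unproj(q,bb,.012).mean(0))
P,R=tool(get_state()); print(P,R)
E
```

```text
((564.472900390625, -221.94149780273438), (90.45663452148438, 62.56273651123047), 29.4154109954834)
((564.3510131835938, -223.60301208496094), (88.92278289794922, 62.190704345703125), 30.341398239135742)
[[ 0.61475924 -0.22802037]
 [ 0.58776586 -0.17687167]
 [ 0.50982313 -0.2193621 ]
 [ 0.53957413 -0.27007571]] [ 0.56298059 -0.22358246  0.062     ]
[[ 0.53996865 -0.27117128]
 [ 0.51124927 -0.21647597]
 [ 0.5905535  -0.17197629]
 [ 0.61775478 -0.22603157]] [ 0.56488155 -0.22141378  0.062     ]
board scene [ 0.559787   -0.22226773  0.012     ]
[ 0.23372832 -0.60654084  0.40484538] [[ 9.33108280e-01  3.59595518e-01  1.09657146e-05]
 [ 3.59595513e-01 -9.33108261e-01 -2.02545227e-04]
 [-6.26021569e-05  1.92939850e-04 -9.99999979e-01]]
```

Call:
{"api": "arm_command", "payload": {"motion": [[[-1,0.05,-0.026,0.01,0],[-1,0.1,-0.053,0.02,-0.02],[-1,0.15,-0.08,0.03,-0.04],[-1,0.2,-0.107,0.04,-0.06],[-1,0.25,-0.134,0.05,-0.08],[-1,0.3,-0.16,0.06,-0.1],[-1,0.35,-0.187,0.07,-0.12],[-1,0.4,-0.214,0.08,-0.14],[-1,0.447,-0.239,0.08,-0.14],[-1,0.447,-0.239,0.08,-0.14],[-1,0.447,-0.239,0.08,-0.14]]], "grip_force": 25}}

```text
time: 2.17
position: [0.5647, -0.2232, 0.3247]
tool_rot: [3.04, 0.789, -0.001]
ft_force: [-0.7, -0.1, -0.2]
grip_width: 1.0
```

```bash
python3 - <<'E'
from h import *
s=get_state();P,R=tool(s); print(s["time"],P,np.degrees(np.arctan2(R[1,0],R[0,0])), R.T@(np.array([.564,-.2225,.206])-P))
E
```

```text
2.175 [ 0.5646663  -0.22322691  0.32466726] 29.1016933169432 [-1.18375247e-04 -1.00743186e-03  1.18667018e-01]
```

Call:
{"api": "arm_command", "payload": {"motion": [[[-1,0,-0.001,0.03,0],[-1,0,-0.001,0.06,0],[-1,0,-0.001,0.085,0],[-1,0,-0.001,0.105,0],[-1,0,-0.001,0.118,0],[-1,0,-0.001,0.118,0],[-1,0,-0.001,0.118,0],[0.1,0,-0.001,0.118,0],[0.3,0,-0.001,0.118,0],[0.6,0,-0.001,0.118,0],[1,0,-0.001,0.118,0],[1,0,-0.001,0.118,0]]]}}

```text
time: 3.68
position: [0.5644, -0.2218, 0.2069]
tool_rot: [3.041, 0.789, 0.0]
ft_force: [-0.6, 0.6, 2.1]
grip_width: 0.692
```

Call:
{"api": "arm_command", "payload": {"motion": [[[1,0,0,0,0],[1,0,0,-0.003,0],[1,0,0,-0.008,0],[1,0,0,-0.016,0],[1,0,0,-0.026,0],[1,0,0,-0.038,0],[1,0,0,-0.051,0],[1,0,0,-0.064,0],[1,0,0,-0.077,0],[1,0,0,-0.089,0],[1,0,0,-0.1,0],[1,0,0,-0.108,0]]]}}

```text
time: 5.18
position: [0.5644, -0.222, 0.3155]
tool_rot: [3.04, 0.789, 0.0]
ft_force: [0.8, 0.6, -1.7]
grip_width: 0.686
```

```bash
python3 - <<'E'
from h import *
p=get_image("scene"); s=get_state();P,R=tool(s); print(s["time"],P,s["grip_width"],s["ft_force"])
print(R.T@(np.array([.5805,.2465,P[2]])-P))
save(cv2.resize(p["img"][80:260,140:340],None,fx=4,fy=4,interpolation=3)[:600],"lift.png")
E
```

```text
5.225 [ 0.56473112 -0.22200409  0.31649544] 0.6861162175154438 [ 0.58115363  0.41190736 -1.04593112]
[ 2.41604325e-01 -4.01711282e-01 -3.71626478e-04]
```

View pics/lift.png

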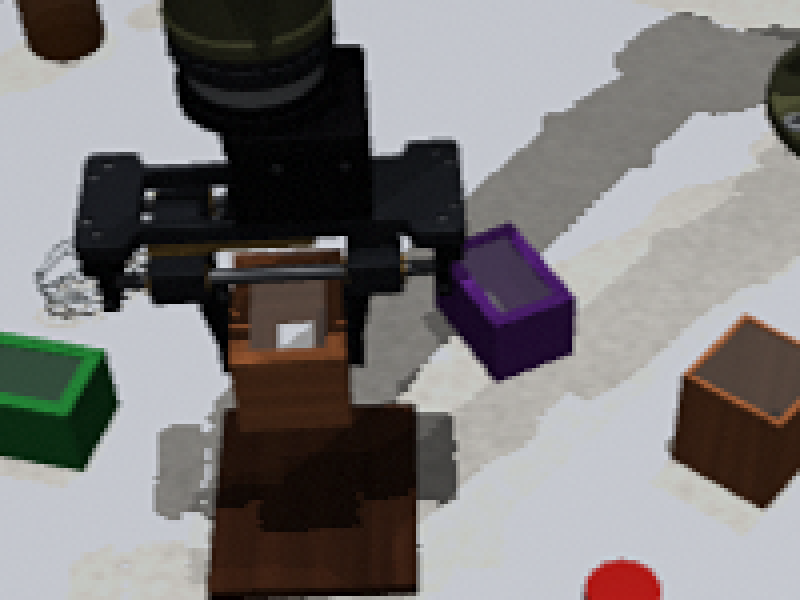

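The box is held level about 110 mm up. The window shows the slot, and the stick has not been seen to fall. I carry it smoothly.

Call:
{"api": "arm_command", "payload": {"motion": [[[1,0.0005,-0.0008,0,0],[1,0.002,-0.003,0,0],[1,0.004,-0.007,0,0],[1,0.007,-0.012,0,0],[1,0.011,-0.019,0,0],[1,0.016,-0.027,0,0],[1,0.022,-0.036,0,0],[1,0.028,-0.047,0,0],[1,0.035,-0.059,0,0],[1,0.043,-0.072,0,0],[1,0.052,-0.086,0,0],[1,0.061,-0.101,0,0]]]}}

```text
time: 6.72
position: [0.5686, -0.1027, 0.3148]
tool_rot: [-3.041, -0.789, -0.0]
ft_force: [0.1, -0.5, -1.8]
grip_width: 0.691
```

Call:
{"api": "arm_command", "payload": {"motion": [[[1,0.01,-0.016,0,0],[1,0.02,-0.033,0,0],[1,0.03,-0.05,0,0],[1,0.04,-0.067,0,0],[1,0.05,-0.084,0,0],[1,0.06,-0.101,0,0],[1,0.071,-0.118,0,0],[1,0.081,-0.135,0,0],[1,0.091,-0.152,0,0],[1,0.101,-0.169,0,0],[1,0.111,-0.185,0,0],[1,0.121,-0.2,0,0]]]}}

```text
time: 8.22
position: [0.5771, 0.1308, 0.3147]
tool_rot: [3.041, 0.789, -0.0]
ft_force: [0.4, -0.2, -1.7]
grip_width: 0.689
```

Call:
{"api": "arm_command", "payload": {"motion": [[[1,0.009,-0.015,0,0],[1,0.017,-0.029,0,0],[1,0.025,-0.042,0,0],[1,0.032,-0.054,0,0],[1,0.039,-0.065,0,0],[1,0.045,-0.074,0,0],[1,0.049,-0.082,0,0],[1,0.053,-0.089,0,0],[1,0.056,-0.094,0,0],[1,0.059,-0.098,0,0],[1,0.06,-0.1,0,0],[1,0.06,-0.101,0,0]]]}}

```text
time: 9.72
position: [0.5804, 0.247, 0.3147]
tool_rot: [3.041, 0.789, -0.0]
ft_force: [0.5, -0.3, -1.8]
grip_width: 0.687
```

```bash
python3 - <<'E'
from h import *
p=get_image("scene"); s=get_state();P,R=tool(s); print(s["time"],P,s["grip_width"],s["ft_force"])
print(R.T@(np.array([.5805,.2465,P[2]])-P))
save(cv2.resize(p["img"][140:330,340:500],None,fx=3,fy=3,interpolation=3),"carry.png")
E
```

```text
9.775 [0.58028822 0.24702169 0.31468694] 0.682873408393209 [ 0.35064333  0.60578469 -2.25728778]
[-6.85900830e-05  5.58841558e-04  7.69006913e-08]
```

View pics/carry.png

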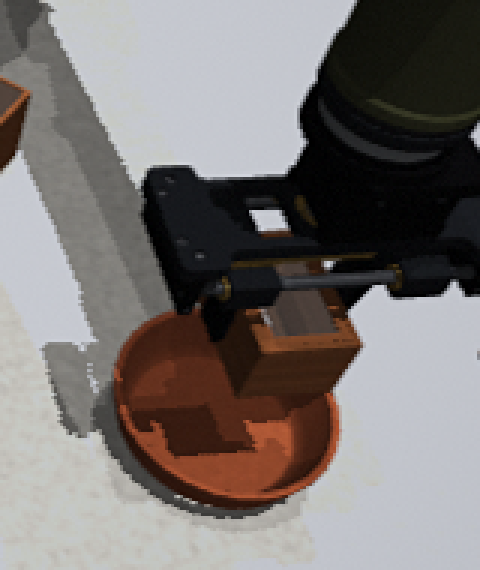

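The box is over the bowl centre (crop about (230,410)), and the bowl is empty. I lower it smoothly to about 20 mm over the rim, then shake along y.

Call:
{"api": "arm_command", "payload": {"motion": [[[1,0,0,0.003,0],[1,0,0,0.008,0],[1,0,0,0.015,0],[1,0,0,0.023,0],[1,0,0,0.031,0],[1,0,0,0.039,0],[1,0,0,0.046,0],[1,0,0,0.051,0],[1,0,0,0.053,0],[1,0,0,0.053,0]]]}}

```text
time: 11.02
position: [0.5804, 0.247, 0.2617]
tool_rot: [3.041, 0.789, -0.0]
ft_force: [0.9, 0.1, -1.9]
grip_width: 0.688
```

Call:
{"api": "arm_command", "payload": {"motion": [[[1,0,0.018,0,0],[1,0,-0.018,0,0],[1,0,0.018,0,0],[1,0,-0.018,0,0],[1,0,0.018,0,0],[1,0,-0.018,0,0],[1,0,0.018,0,0],[1,0,-0.018,0,0],[1,0,0,0,0],[1,0,0,0,0],[1,0,0,0,0]]], "grip_force": 35}}

```text
time: 12.4
position: [0.5809, 0.2461, 0.2618]
tool_rot: [3.041, 0.787, 0.0]
ft_force: [0.3, 0.3, -0.9]
grip_width: 0.688
```

```bash
python3 - <<'E'
from h import *
p=get_image("scene"); s=get_state();P,R=tool(s); print(s["time"],P,s["grip_width"],s["ft_force"])
for d in spot_in(p,"stick_mid"): print(d)
t=get_image("top")
for d in spot_in(t,"stick_mid"): print("top",d)
a=cv2.resize(p["img"][180:330,350:480],None,fx=3,fy=3,interpolation=3);b=cv2.resize(t["img"][150:270,90:200],None,fx=3.5,fy=3.5,interpolation=3)
c=np.zeros((450,800,3),np.uint8);c[:,:390]=a;c[:b.shape[0],400:400+b.shape[1]]=b
save(c,"shake1.png")
E
```

```text
12.45 [0.58060647 0.24655494 0.26175053] 0.68848328621389 [ 0.59729029  0.30955027 -1.33404287]
```

View pics/shake1.png

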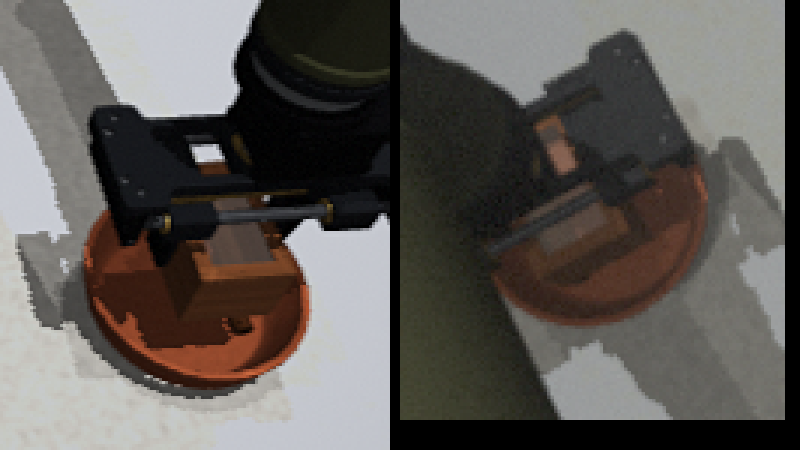

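A dark brown end shows in the bowl at crop (240,323), so the stick has probably dropped out. I raise smoothly to see.

Call:
{"api": "arm_command", "payload": {"motion": [[[1,0,0,-0.003,0],[1,0,0,-0.008,0],[1,0,0,-0.015,0],[1,0,0,-0.023,0],[1,0,0,-0.031,0],[1,0,0,-0.039,0],[1,0,0,-0.046,0],[1,0,0,-0.051,0],[1,0,0,-0.053,0]]]}}

```text
time: 13.72
position: [0.5804, 0.2471, 0.3151]
tool_rot: [3.041, 0.789, 0.001]
ft_force: [-0.5, -0.1, -0.9]
grip_width: 0.693
```

```bash
python3 - <<'E'
from h import *
p=get_image("scene"); s=get_state();P,R=tool(s); print(s["time"],P,s["grip_width"],s["ft_force"])
for d in spot_in(p,"stick_mid"): print(d)
print(R.T@(np.array([.564,-.2225,.316])-P))
save(cv2.resize(p["img"][160:330,350:480],None,fx=3.5,fy=3.5,interpolation=3),"up.png")
E
```

```text
13.775 [0.58041432 0.24706867 0.315103  ] 0.6885522421236671 [ 0.55160318 -0.32624894 -1.86788275]
[-0.24268503  0.40232834 -0.0009221 ]
```

View pics/up.png

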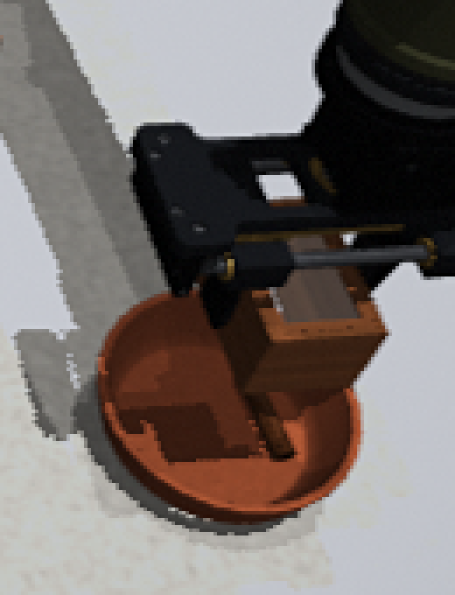

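The stick lies flat on the bowl floor, at crop (265,430). I carry the box back.

Call:
{"api": "arm_command", "payload": {"motion": [[[1,-0.001,0.002,0,0],[1,-0.004,0.007,0,0],[1,-0.009,0.015,0,0],[1,-0.016,0.027,0,0],[1,-0.025,0.041,0,0],[1,-0.036,0.059,0,0],[1,-0.048,0.079,0,0],[1,-0.061,0.1,0,0],[1,-0.076,0.124,0,0],[1,-0.091,0.149,0,0],[1,-0.107,0.175,0,0],[1,-0.123,0.201,0,0]]]}}

```text
time: 15.32
position: [0.5702, 0.0094, 0.3149]
tool_rot: [3.041, 0.787, 0.0]
ft_force: [-0.0, -0.2, -1.3]
grip_width: 0.684
```

Call:
{"api": "arm_command", "payload": {"motion": [[[1,-0.016,0.026,0,0],[1,-0.032,0.052,0,0],[1,-0.047,0.077,0,0],[1,-0.062,0.101,0,0],[1,-0.075,0.122,0,0],[1,-0.087,0.142,0,0],[1,-0.098,0.16,0,0],[1,-0.107,0.174,0,0],[1,-0.114,0.186,0,0],[1,-0.119,0.194,0,0],[1,-0.122,0.199,0,0],[1,-0.123,0.201,0,0]]]}}

```text
time: 16.82
position: [0.561, -0.2238, 0.3147]
tool_rot: [-3.041, -0.79, 0.0]
ft_force: [0.1, 0.1, -1.0]
grip_width: 0.688
```

Call:
{"api": "arm_command", "payload": {"motion": [[[1,0,0,0.005,0],[1,0,0,0.015,0],[1,0,0,0.03,0],[1,0,0,0.045,0],[1,0,0,0.06,0],[1,0,0,0.075,0],[1,0,0,0.086,0],[1,0,0,0.094,0],[1,0,0,0.1,0],[1,0,0,0.103,0],[1,0,0,0.105,0],[1,0,0,0.105,0]]]}}

```text
time: 18.32
position: [0.5609, -0.2239, 0.2099]
tool_rot: [3.041, 0.789, 0.0]
ft_force: [0.2, 0.3, -1.3]
grip_width: 0.683
```

Call:
{"api": "arm_command", "payload": {"motion": [[[1,0,0,0.001,0],[1,0,0,0.002,0],[1,0,0,0.003,0],[1,0,0,0.0035,0],[1,0,0,0.0035,0]]]}}

```text
time: 18.95
position: [0.5609, -0.2239, 0.2069]
tool_rot: [3.041, 0.789, -0.0]
ft_force: [-2.0, 0.8, 5.2]
grip_width: 0.687
```

Contact. I release gently (opening in small steps), then rise.

Call:
{"api": "arm_command", "payload": {"motion": [[[0.3,0,0,0.003,0],[0,0,0,0.003,0],[-0.5,0,0,0.003,0],[-1,0,0,0.003,0],[-1,0,0,0.003,0],[-1,0,0,0,0],[-1,0,0,-0.02,0],[-1,0,0,-0.05,0],[-1,0,0,-0.09,0],[-1,0,0,-0.13,0],[-1,0,0,-0.16,0],[-1,0,0,-0.16,0]]]}}

```text
time: 20.45
position: [0.5618, -0.2239, 0.3708]
tool_rot: [3.036, 0.788, 0.009]
ft_force: [-0.4, 0.2, 0.1]
grip_width: 0.997
```

Call:
{"api": "arm_command", "payload": {"motion": [[[-1,-0.04,0,-0.02,0],[-1,-0.08,0,-0.02,0],[-1,-0.12,0,-0.02,0],[-1,-0.12,0,-0.02,0]]]}}

```text
time: 20.95
position: [0.4531, -0.2845, 0.3859]
tool_rot: [3.043, 0.78, -0.004]
ft_force: [1.6, 0.2, 0.1]
grip_width: 1.005
```

```bash
python3 - <<'E'
from h import *
s=get_state();P,R=tool(s); print(s["time"],P,s["grip_width"])
p=get_image("top");q=get_image("scene")
print(rim(q,np.s_[165:220,190:240])[1])
hsv=cv2.cvtColor(p["img"],cv2.COLOR_RGB2HSV)
m=np.zeros((420,560),np.uint8); win=np.s_[165:255,100:190]; m[win]=hsv[win][...,1]>90
c=max(cv2.findContours(m,0,2)[0],key=cv2.contourArea)[:,0]
print("bowl",cv2.minEnclosingCircle((unproj(p,c,.045)[:,:2]*1000).astype(np.float32)))
for d in masks_of(p,"stick_mid")+spot_in(q,"stick_mid"): print(d["box"],d["score"])
a=cv2.resize(p["img"][170:265,100:410],None,fx=2.5,fy=2.5,interpolation=3);b=cv2.resize(q["img"][150:320,180:470],None,fx=2,fy=2,interpolation=3)
o=np.zeros((a.shape[0]+b.shape[0],775,3),np.uint8);o[:a.shape[0],:a.shape[1]]=a;o[a.shape[0]:,:b.shape[1]]=b
save(o[:600],"end.png")
E
```

```text
20.95 [ 0.45311006 -0.28453271  0.38593472] 1.0052449197377136
((561.8267211914062, -224.97079467773438), (90.89630126953125, 62.18132400512695), 30.54103660583496)
bowl ((580.2432861328125, 246.7869110107422), 75.06330108642578)
[124.4, 207.5, 143.2, 228.6] 0.68
[419.8, 265.0, 434.0, 292.4] 0.75
```

View pics/end.png

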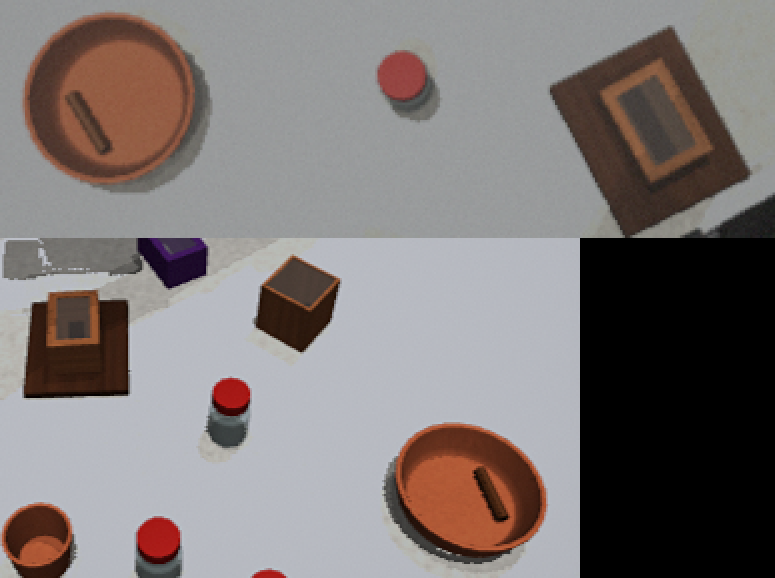

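The stick lies in the bowl about 30 mm off its axis, the bowl has not moved, and the box stands level on the board about 2 mm from its centre. I hand in.

```bash
python3 -c "
from bench import *
print(close_job())"
```

```text
the job is handed in; nothing more can be done
None
```

The job is handed in, and the last pictures show the cinnamon stick in the wide bowl and the box back on its board. `close_job()` gives no verdict, so this rests on my own checks.

I gripped the wooden box across its 60 mm width and carried it level to the bowl. I shook it ±18 mm along its y about 20 mm above the rim. The stick was in the bowl after the first set of shakes. I then carried the box back, set it down slot side down, released it and moved the arm clear, handing in at about 21 s on the robot's clock.

Last checks:
- **Stick:** it lies flat on the bowl floor, about 30 mm from the bowl's axis (limit 60 mm).
- **Bowl:** it measured within 1 mm of where it started.
- **Box:** its centre is at (0.562, -0.225) m, a few millimetres from the board's centre. My two camera measurements of the board differ by about 3–4 mm. It looks level in both views.
- **Gripper:** it was open and clear of everything.

No check failed.

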